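# Square up kiln props on the gauge rail

## Robot

A 6-joint arm with a two-finger parallel gripper is mounted at the origin on the work surface. World frame = base frame: x ahead of the robot, y to its left, z up, the work surface at z = 0. Lengths are in mm, angles in rad, forces in N, time in s.
With the tool pointing down it reaches from about 350 to 775 mm from the base axis. Payload 7.3 kg.
Tool frame: the origin (TCP) lies at the very end of the fingers, on their centre line; the grasp point (between the pads) lies bot.grip_point_offset behind it (bot.grip_point_offset is the distance from the TCP to the grasp point, in mm); z points along the fingers, y is the line along which they close (so a half turn about z gives the same grasp; the last joint's range is limited). The gripper opens to 92 mm and grips with 3 to 60 N. Pads are 19 mm wide; open, the fingers measure 130 mm over their backs; the gripper's body (75 mm by 190 mm) begins 47 mm behind the grasp point.
Start: joints at [0.956, 0.342, 1.524, -0, 1.275, -0.146], TCP at [237.193, 468.385, 226.741] pointing down, gripper open.
Joint ranges: [-2.53, 2.53], [-0.77, 2.02], [0.04, 2.7], [-1, 4.14], [0.28, 2.66], [-3.11, 3.11]. Speed limits (rad/s): [2.57, 2.57, 3.14, 3.14, 3.14, 3.14].

## Interface

Orientations are given as [roll, pitch, yaw] about the fixed x, y, z axes, in that order (R = Rz(yaw) Ry(pitch) Rx(roll)).
In Python, from plant import bot gives the robot as it stands. The module is installed in compiled form; this text tells all that it offers.
- The arm moves only by the tool carry_out, never from a script. Its argument "plan" is a list of rows, each an object of numbers: "tx", "ty", "tz": the shift along the world's x, y, z in mm; "rx", "ry", "rz": the turn, a rotation vector about the world's x, y, z in rad. A call has 1 to 12 rows; each row shifts and turns the commanded pose from where the row before left it; what a row does not reach is not made up. A row lasts 1/10 s, in which the tool goes at most 50 mm and 8.59 degrees, less where a joint would pass 70% of its speed; a pose out of reach is approached as far as the arm can. A call with a gripper value outside its range is refused whole. "gripper" is the closure, from 0 (fully open) to 1 (shut), set as the call begins (left out, the last holds). The fingers move at their own pace and stop on an object; the grip force is fixed at half the most. Time passes only in rows, so rows that do not move let the fingers close. It gives the time, the measured TCP pose, the force, the opening and the grip force at its end, in the units of the state.
- bot.get_obs(): the state, without advancing time (a new reading comes with each control period).
- bot.capture(name): name is "scene" or "top"; returns the picture (400x640x3 uint8, red, green, blue); there is no depth.
- bot.camera_model(name): a dict with "camera_matrix" (3x3 intrinsics, pixels), "R" (3x3) and "t" (3): a world point X has camera coordinates R X + t. Camera axes: x right, y down, z forward; pixel columns grow to the right and rows downward; lengths in mm; the calibration is good to about 2 mm. A picture is of the moment at which its call begins. camera_model takes no time and is no camera call.
- bot.close_job(): hands the job in; it is judged then, once.
The state is a dict: "time": time; "joint_positions": joint angles; "dq": joint speeds; "tau": joint torques, N m; "tool_pos": TCP position; "tcp_rot": TCP orientation; "contact_force": force on the tool from outside, world axes, zero at the start; "moment": the same for the moment, N m; "grip_width": finger opening in mm; "finger_force": force on a finger pad.
Only numpy, scipy, OpenCV 4.12 (cv2) and the standard library are available. Lean on these libraries where they do the work, as an engineer would, in place of code of your own. Each camera call takes 0.05 s, during which the arm holds its last target. There are 200 camera calls.

## Task

Square up the four square kiln props for matching: push steadily on the back of the last one, touching none of the other three, so that the row slides along the rail as one train until it is fully home against the steel end stop with no gaps. Then push the blue catch round until it stands square across the channel behind the row. Just push, lift nothing, and leave the other things on the bench where they are.

Things in the scene. Friction and masses are not known exactly. Their poses are not given: they have to be found in the camera images.
- rail: Fixed grey laminate gauge rail flat on the table, yaw within 0.45 rad of zero. Origin: on the channel's centre line at the board's underside (table level). y runs along the channel towards the steel end stop, x across it (away from the robot at zero yaw), z up. Board x -65 to +95, y -210 to +210 mm, 18 mm thick; its top is the channel's floor (z = 18 mm).
- mouth (a point): Middle of the channel's open end, on its floor (rail frame 0, -200, 18 mm). Two dark guide strips run from here (y -200) to y +200 mm: each 10 mm wide and 12 mm tall (tops at rail z = 30 mm), inner faces at x = -21.5 and +21.5 mm.
- stop_face (a point): On the channel floor at the middle of the end stop's inner face (rail frame 0, 190, 18 mm). The stop is a steel block 70 mm wide, top at z = 68 mm. With the row fully home the prop centres lie 20, 60, 100 and 140 mm before this face, the row's back face 160 mm.
- prop1: Front (nearest the stop) square buff kiln prop, 40 x 40 x 45 mm tall, about 0.12 kg, dark dot on top; origin at the centre of its underside, z up, sides along the rail's axes. The four props start as one touching row in the channel with the front one 60 to 130 mm short of the stop.
- prop2: Second square buff kiln prop, 40 x 40 x 45 mm tall, about 0.12 kg, dark dot on top; origin at the centre of its underside, z up, sides along the rail's axes. 
- prop3: Third square buff kiln prop, 40 x 40 x 45 mm tall, about 0.12 kg, dark dot on top; origin at the centre of its underside, z up, sides along the rail's axes. 
- prop4: Last square buff kiln prop, 40 x 40 x 45 mm tall, about 0.12 kg, dark dot on top; origin at the centre of its underside, z up, sides along the rail's axes. Its back face, looking along the rail's -y, is free; the channel behind it is empty. The row slides with 2 to 8 N; pushed 15 to 25 mm above the channel floor it does not tip.
- catch (a joint): Angle (rad) of the blue swing catch. 0: it lies beside the channel, on its -x side, pointing along the rail's -y; it grows anticlockwise seen from above to its limit 1.57, where it points along rail +x, square across the channel, about 6 mm behind a row that is home. Starts between -0.35 and 0.1 (lower limit -0.4), stays where it is left, needs about 1 N at its end.
- catch_pivot (a point): Upright pivot axis of the catch, at mid-height of its bar (rail frame -50, 18, 40 mm). The bar is 12 mm wide, reaches 85 mm from the pivot, and spans rail z = 33 to 47 mm, 3 mm above the guide strips.
- catch_end (a point): Centre of the top of the small blue upright peg on the catch's bar, 77 mm from the pivot: 12 mm diameter, 16 mm tall above the bar, top at rail z = 63 mm.
- stub: Loose round kiln prop, 32 mm diameter, 36 mm tall, on the board's ledge beyond the far guide strip; origin under its centre. Leave alone.
- jar: Loose pink glaze jar with white cap, 64 mm diameter, 75 mm tall, on the table beyond the rail; origin under its centre. Leave alone.
- brush: Loose brush, 180 mm long, lying beyond the rail. Leave alone.
- vase: Loose grey clay vase, 84 mm diameter, 105 mm tall, right of the rail; origin under its centre. Leave alone.
- mug: Loose blue mug, 80 mm diameter, 85 mm tall, left of the rail; origin under its centre. Leave alone.
- modeller: Loose wooden modelling tool, 200 mm long, lying left of the rail. Leave alone.
Mind the look-alikes: they are no part of the job. What is shaped like the prop1 but green or orange is not meant.

How it is judged:
By the outcome, as a careful person would: the job done as asked, in the order asked, and still so for the second after the job is handed in, with the robot touching nothing.
It also fails if it takes over 51 s, if anything falls off the work surface, if the arm or the gripper's body presses on something with over 40 N, if the wrist force passes 120 N, or if a joint passes its speed limit or range.

## Working session

There is one attempt and no reset: what is moved stays moved. The work goes in short steps, Python scripts to look and compute and a tool call to move; the robot and the scene stay as the last step left them, time stands still between calls to the robot, and variables do not carry over. Pictures are saved under pics/ and viewed, at most 10 in all, crops included, and the job is handed in when it is done.

Besides the shell and the picture viewer there is one more tool, called as a command line: name --argument value ..., lists and objects as JSON in quotes. carry_out: Moves the arm, as the interface text tells. Its arguments: {"type":"object","properties":{"plan":{"type":"array"},"gripper":{"type":"number"}},"required":["plan"]}

```bash
mkdir -p pics; python3 - <<'E'
from plant import bot
import cv2
for n in("top","scene"):
    cv2.imwrite(f"pics/{n}0.png",bot.capture(n)[:,:,::-1])
    m=bot.camera_model(n);print(n,m)
o=bot.get_obs();print(o["tool_pos"],o["tcp_rot"],o["grip_width"],bot.grip_point_offset)
E
```

```text
top {'camera_matrix': array([[368.48571154,   0.        , 311.92827819],
       [  0.        , 368.48571154, 200.49538594],
       [  0.        ,   0.        ,   1.        ]]), 'R': array([[-4.91446174e-02, -9.98791401e-01, -7.37645056e-04],
       [-9.76145537e-01,  4.81866986e-02, -2.11702463e-01],
       [ 2.11482144e-01, -9.68398763e-03, -9.77333885e-01]]), 't': array([   3.40621553,  578.84897026, 1260.91453466])}
scene {'camera_matrix': array([[396.84556334,   0.        , 320.36077954],
       [  0.        , 396.84556334, 199.56460614],
       [  0.        ,   0.        ,   1.        ]]), 'R': array([[ 0.56011174,  0.82825581,  0.01634488],
       [ 0.65237803, -0.42884179, -0.6248981 ],
       [-0.51056611,  0.3606758 , -0.78053521]]), 't': array([-307.10784165, -319.07032404, 1520.64278636])}
[236.97891237 468.09319172 226.11849349] [-3.14026433e+00 -2.02662234e-04  2.67278125e+00] 91.86567982375696 18.8
```

View pics/top0.png

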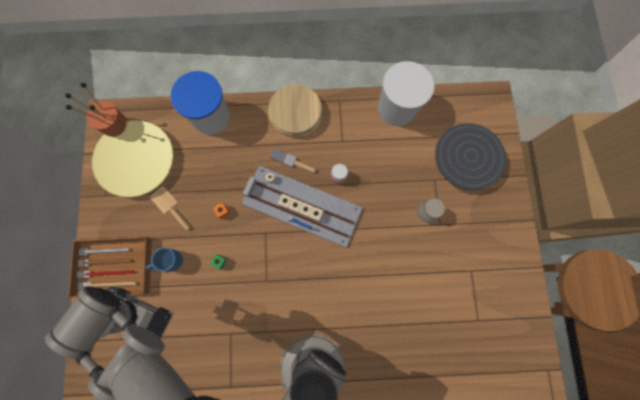

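View pics/scene0.png

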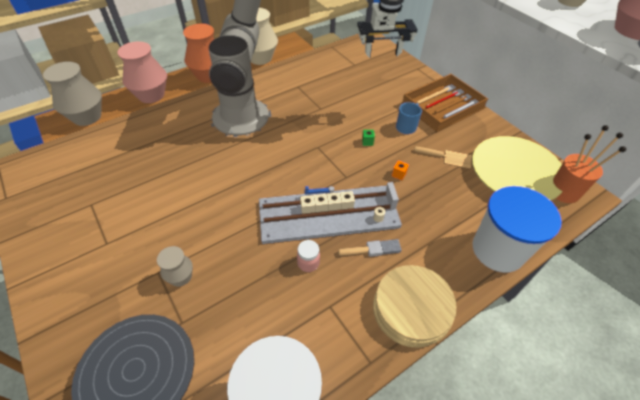

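The rail is in the top view around (302,207), with its stop at left (~255,188), props at (285–317, 201–213) and the blue catch at (303,224). I'll enlarge both views.

```bash
python3 - <<'E'
import cv2,numpy as np
a=cv2.imread("pics/top0.png")[160:250,235:370];b=cv2.imread("pics/scene0.png")[170:250,250:410]
a=cv2.resize(a,None,fx=5.0,fy=5.0,interpolation=cv2.INTER_CUBIC);b=cv2.resize(b,None,fx=5,fy=5,interpolation=cv2.INTER_CUBIC)
cv2.imwrite("pics/a.png",a);cv2.imwrite("pics/b.png",b)
E
```

```text
(no output)
```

View pics/a.png

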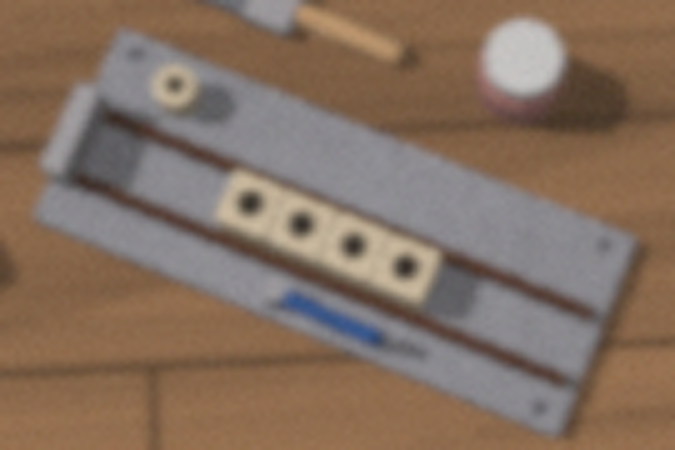

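View pics/b.png

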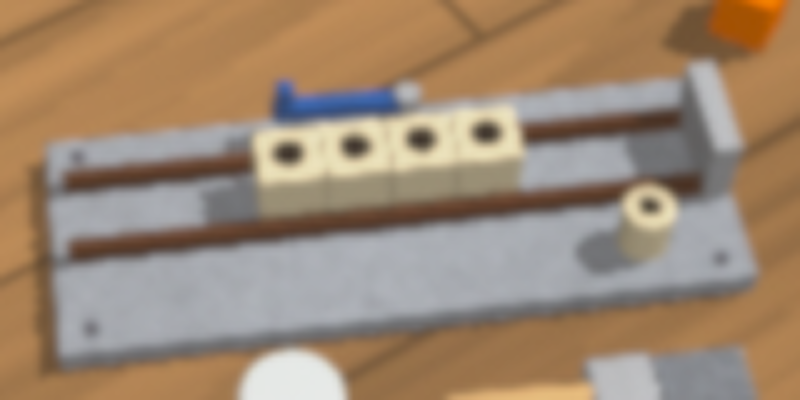

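The crops give the board corners, the four prop dots and the peg (scene crop ~(285,88), top crop ~(375,333)). I'll fit the rail pose, row position and catch angle from these together.

```bash
cat >h.py <<'E'
import numpy as np
from plant import bot
from scipy.optimize import least_squares
C={n:bot.camera_model(n) for n in("top","scene")}
def proj(n,X):
    m=C[n];p=(m["R"]@np.asarray(X,float).T).T+m["t"];p=p@m["camera_matrix"].T;return p[:,:2]/p[:,2:]
def world(r,P):
    P=np.atleast_2d(np.asarray(P,float));c,s=np.cos(r[2]),np.sin(r[2])
    return np.c_[r[0]+c*P[:,0]-s*P[:,1],r[1]+s*P[:,0]+c*P[:,1],P[:,2]]
def unproj(n,uv,z):
    m=C[n];d=m["R"].T@np.linalg.inv(m["camera_matrix"])@[*uv,1];o=-m["R"].T@m["t"];return o+d*(z-o[2])/d[2]
E
python3 - <<'E'
from h import *
off={"top":(235,160),"scene":(250,170)}
f=lambda n,L:(np.array(L,float)+.5)/5-.5+off[n]
cor=lambda L:[[x,y,18] for x,y in L]
B={"top":(f("top",[(122,30),(637,240),(570,435),(37,217)]),cor([(95,210),(95,-210),(-65,-210),(-65,210)])),
"scene":(f("scene",[(50,145),(60,358),(755,275)]),cor([(-65,-210),(95,-210),(95,210)]))}
D={"top":f("top",[(250,203),(301,224),(353,245),(405,266)]),"scene":f("scene",[(487,132),(421,139),(354,146),(289,153)])}
P={"top":f("top",[(375,333)]),"scene":f("scene",[(285,88)])}
def res(p,ns):
    out=[]
    for n in ns:
        out+= [proj(n,world(p,B[n][1]))-B[n][0], proj(n,world(p,[[0,p[3]-40*i,63] for i in range(4)]))-D[n]]
        a=p[4];out+=[proj(n,world(p,[[-50+77*np.sin(a),18-77*np.cos(a),63]]))-P[n]]
    return np.concatenate(out).ravel()
for ns in(["top"],["scene"],["top","scene"]):
    s=least_squares(res,[550,0,0.2,60,0],args=(ns,));print(ns,s.x.round(3),np.abs(s.fun).max().round(2),s.fun.round(1) if len(ns)==2 else '')
r=s.x
for nm,p in dict(stop=[0,190,18],p1=[0,r[3],63],p4=[0,r[3]-120,63],back=[0,r[3]-140,18],pivot=[-50,18,40],mouth=[0,-200,18]).items():print(nm,world(r,p).round(1))
E
```

```text
['top'] [ 5.58106e+02  1.75330e+01 -4.40000e-01  6.09810e+01 -3.70000e-02] 1.29 
['scene'] [ 5.56903e+02  2.14930e+01 -4.45000e-01  5.69670e+01 -2.20000e-02] 1.12 
['top', 'scene'] [ 5.57628e+02  1.95490e+01 -4.43000e-01  5.87320e+01 -2.80000e-02] 1.94 [-0.1 -0.1  0.5 -0.5 -1.9  0.7 -0.9  0.6  0.1  0.3  0.1  0.3  0.   0.3
 -0.   0.4 -0.3  0.1 -1.5  0.2 -0.5  0.3  0.8  0.2 -0.   0.5  0.2  0.5
  0.4  0.5  0.2  0.6 -0.5  0.3]
stop [[639.  191.2  18. ]]
p1 [[582.8  72.6  63. ]]
p4 [[531.4 -35.8  63. ]]
back [[522.8 -53.9  18. ]]
pivot [[520.2  57.2  40. ]]
mouth [[ 471.9 -161.2   18. ]]
```

carry_out --plan '[{"tx":19,"ty":-39,"rz":-0.1},{"tx":19,"ty":-39,"rz":-0.1},{"tx":19,"ty":-39,"rz":-0.1},{"tx":19,"ty":-39,"rz":-0.1},{"tx":19,"ty":-39,"rz":-0.1},{"tx":19,"ty":-39,"rz":-0.1},{"tx":19,"ty":-39,"rz":-0.1},{"tx":19,"ty":-39,"rz":-0.1},{"tx":19,"ty":-39,"rz":-0.1},{"tx":19,"ty":-39,"rz":-0.1},{"tx":19,"ty":-39,"rz":-0.1},{"tx":19,"ty":-39,"rz":-0.1}]' --gripper 1

```text
invalid input at $.plan[0]: expected keys tx, ty, tz, rx, ry, rz
```

carry_out --plan '[{"tx":19,"ty":-39,"tz":0,"rx":0,"ry":0,"rz":-0.1},{"tx":19,"ty":-39,"tz":0,"rx":0,"ry":0,"rz":-0.1},{"tx":19,"ty":-39,"tz":0,"rx":0,"ry":0,"rz":-0.1},{"tx":19,"ty":-39,"tz":0,"rx":0,"ry":0,"rz":-0.1},{"tx":19,"ty":-39,"tz":0,"rx":0,"ry":0,"rz":-0.1},{"tx":19,"ty":-39,"tz":0,"rx":0,"ry":0,"rz":-0.1},{"tx":19,"ty":-39,"tz":0,"rx":0,"ry":0,"rz":-0.1},{"tx":19,"ty":-39,"tz":0,"rx":0,"ry":0,"rz":-0.1},{"tx":19,"ty":-39,"tz":0,"rx":0,"ry":0,"rz":-0.1},{"tx":19,"ty":-39,"tz":0,"rx":0,"ry":0,"rz":-0.1},{"tx":19,"ty":-39,"tz":0,"rx":0,"ry":0,"rz":-0.1},{"tx":19,"ty":-39,"tz":0,"rx":0,"ry":0,"rz":-0.1}]' --gripper 1

```text
time: 1.3
tool_pos: [465.5, -1.4, 226.6]
tcp_rot: [-3.141, -0.0, 1.468]
contact_force: [0.9, -0.4, 0.5]
grip_width: 1.9
finger_force: 0.0
```

carry_out --plan '[{"tx":10,"ty":-22,"tz":0,"rx":0,"ry":0,"rz":-0.086},{"tx":10,"ty":-22,"tz":0,"rx":0,"ry":0,"rz":-0.086},{"tx":10,"ty":-22,"tz":0,"rx":0,"ry":0,"rz":-0.086},{"tx":10,"ty":-22,"tz":0,"rx":0,"ry":0,"rz":-0.087},{"tx":0,"ty":0,"tz":-30,"rx":0.03,"ry":-0.014,"rz":0},{"tx":0,"ty":0,"tz":-35,"rx":0.03,"ry":-0.014,"rz":0},{"tx":0,"ty":0,"tz":-35,"rx":0.03,"ry":-0.015,"rz":0},{"tx":0,"ty":0,"tz":-35,"rx":0,"ry":0,"rz":0},{"tx":0,"ty":0,"tz":-25,"rx":0,"ry":0,"rz":0},{"tx":0,"ty":0,"tz":0,"rx":0,"ry":0,"rz":0}]'

```text
time: 2.3
tool_pos: [502.7, -86.8, 63.5]
tcp_rot: [-3.134, -0.099, 1.127]
contact_force: [0.4, 0.5, 0.2]
grip_width: 0.8
finger_force: 0.0
```

```bash
python3 - <<'E'
from plant import bot
import cv2,numpy as np
a=bot.capture("top")[160:250,235:370,::-1];b=bot.capture("scene")[150:250,250:410,::-1]
a=cv2.resize(a,None,fx=4,fy=4,interpolation=cv2.INTER_CUBIC);b=cv2.resize(b,(540,338),interpolation=cv2.INTER_CUBIC)
b=cv2.resize(b,(540,230)) if 0 else b
cv2.imwrite("pics/c.png",np.vstack([a[:250],b]))
print({k:np.round(v,3) for k,v in bot.get_obs().items() if k in("tool_pos","tcp_rot","joint_positions","contact_force")})
E
```

```text
{'joint_positions': array([-0.384,  0.501,  1.784,  0.132,  0.856, -0.027]), 'tool_pos': array([505.262, -87.595,  66.942]), 'tcp_rot': array([-3.141, -0.1  ,  1.128]), 'contact_force': array([0.735, 0.129, 1.603])}
```

View pics/c.png

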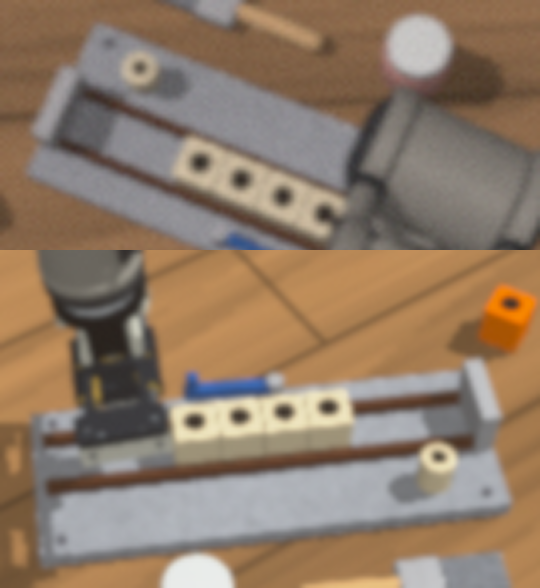

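The row, catch (starting angle about 0) and the other things are as found. The finger is centred behind prop 4 with about 29 mm clear, and the tip leads slightly. Next I'll descend to push height and start pushing.

carry_out --plan '[{"tx":1,"ty":0,"tz":-15,"rx":0,"ry":0,"rz":0},{"tx":0,"ty":0,"tz":-14,"rx":0,"ry":0,"rz":0},{"tx":0,"ty":0,"tz":0,"rx":0,"ry":0,"rz":0},{"tx":2.6,"ty":5.4,"tz":0,"rx":0,"ry":0,"rz":0},{"tx":2.6,"ty":5.4,"tz":0,"rx":0,"ry":0,"rz":0},{"tx":2.6,"ty":5.4,"tz":0,"rx":0,"ry":0,"rz":0},{"tx":1.3,"ty":2.7,"tz":0,"rx":0,"ry":0,"rz":0},{"tx":1.3,"ty":2.7,"tz":0,"rx":0,"ry":0,"rz":0},{"tx":1.3,"ty":2.7,"tz":0,"rx":0,"ry":0,"rz":0},{"tx":1.3,"ty":2.7,"tz":0,"rx":0,"ry":0,"rz":0},{"tx":1.3,"ty":2.7,"tz":0,"rx":0,"ry":0,"rz":0},{"tx":1.3,"ty":2.7,"tz":0,"rx":0,"ry":0,"rz":0}]'

```text
time: 3.6
tool_pos: [521.9, -55.4, 37.8]
tcp_rot: [3.141, -0.099, 1.128]
contact_force: [-2.3, -3.3, 1.9]
grip_width: 0.4
finger_force: 2.0
```

carry_out --plan '[{"tx":1.7,"ty":3.6,"tz":0,"rx":0,"ry":0,"rz":0},{"tx":2.1,"ty":4.5,"tz":0,"rx":0,"ry":0,"rz":0},{"tx":2.1,"ty":4.5,"tz":0,"rx":0,"ry":0,"rz":0},{"tx":2.2,"ty":4.5,"tz":0,"rx":0,"ry":0,"rz":0},{"tx":2.1,"ty":4.5,"tz":0,"rx":0,"ry":0,"rz":0},{"tx":2.1,"ty":4.5,"tz":0,"rx":0,"ry":0,"rz":0},{"tx":2.2,"ty":4.5,"tz":0,"rx":0,"ry":0,"rz":0},{"tx":2.1,"ty":4.5,"tz":0,"rx":0,"ry":0,"rz":0},{"tx":2.1,"ty":4.5,"tz":0,"rx":0,"ry":0,"rz":0},{"tx":2.2,"ty":4.5,"tz":0,"rx":0,"ry":0,"rz":0},{"tx":2.1,"ty":4.5,"tz":0,"rx":0,"ry":0,"rz":0},{"tx":2.1,"ty":4.5,"tz":0,"rx":0,"ry":0,"rz":0}]'

```text
time: 4.8
tool_pos: [547.0, -1.7, 37.8]
tcp_rot: [3.141, -0.1, 1.128]
contact_force: [-2.5, -4.6, 5.2]
grip_width: 0.2
finger_force: 2.5
```

carry_out --plan '[{"tx":1.7,"ty":3.6,"tz":0,"rx":0,"ry":0,"rz":0},{"tx":1.7,"ty":3.6,"tz":0,"rx":0,"ry":0,"rz":0},{"tx":1.7,"ty":3.6,"tz":0,"rx":0,"ry":0,"rz":0},{"tx":1.7,"ty":3.6,"tz":0,"rx":0,"ry":0,"rz":0},{"tx":1.7,"ty":3.6,"tz":0,"rx":0,"ry":0,"rz":0},{"tx":1.7,"ty":3.6,"tz":0,"rx":0,"ry":0,"rz":0},{"tx":1.7,"ty":3.6,"tz":0,"rx":0,"ry":0,"rz":0},{"tx":1.3,"ty":2.7,"tz":0,"rx":0,"ry":0,"rz":0},{"tx":0.8,"ty":1.8,"tz":0,"rx":0,"ry":0,"rz":0},{"tx":0.9,"ty":1.8,"tz":0,"rx":0,"ry":0,"rz":0}]'

```text
time: 5.8
tool_pos: [561.7, 29.5, 37.7]
tcp_rot: [3.142, -0.1, 1.128]
contact_force: [-1.8, -4.3, 4.4]
grip_width: 0.3
finger_force: 2.5
```

carry_out --plan '[{"tx":0.4,"ty":0.9,"tz":0,"rx":0,"ry":0,"rz":0},{"tx":0.4,"ty":0.9,"tz":0,"rx":0,"ry":0,"rz":0},{"tx":0.5,"ty":0.9,"tz":0,"rx":0,"ry":0,"rz":0},{"tx":0.4,"ty":0.9,"tz":0,"rx":0,"ry":0,"rz":0},{"tx":0.4,"ty":0.9,"tz":0,"rx":0,"ry":0,"rz":0},{"tx":0.4,"ty":0.9,"tz":0,"rx":0,"ry":0,"rz":0},{"tx":0,"ty":0,"tz":0,"rx":0,"ry":0,"rz":0}]'

```text
time: 6.5
tool_pos: [564.4, 35.0, 37.7]
tcp_rot: [3.141, -0.1, 1.128]
contact_force: [-0.7, -3.9, 3.5]
grip_width: 0.5
finger_force: 1.9
```

carry_out --plan '[{"tx":0.4,"ty":0.9,"tz":0,"rx":0,"ry":0,"rz":0},{"tx":0.4,"ty":0.9,"tz":0,"rx":0,"ry":0,"rz":0},{"tx":0.4,"ty":0.9,"tz":0,"rx":0,"ry":0,"rz":0},{"tx":0,"ty":0,"tz":0,"rx":0,"ry":0,"rz":0}]'

```text
time: 6.9
tool_pos: [565.5, 37.7, 37.7]
tcp_rot: [3.141, -0.1, 1.128]
contact_force: [-1.4, -3.7, 3.5]
grip_width: 0.2
finger_force: 1.8
```

carry_out --plan '[{"tx":0.4,"ty":0.9,"tz":0,"rx":0,"ry":0,"rz":0},{"tx":0.4,"ty":0.9,"tz":0,"rx":0,"ry":0,"rz":0},{"tx":0,"ty":0,"tz":0,"rx":0,"ry":0,"rz":0}]'

```text
time: 7.2
tool_pos: [566.0, 38.6, 37.7]
tcp_rot: [3.141, -0.098, 1.128]
contact_force: [-3.1, -8.5, 3.4]
grip_width: 0.3
finger_force: 4.4
```

carry_out --plan '[{"tx":0.4,"ty":0.9,"tz":0,"rx":0,"ry":0,"rz":0},{"tx":0.2,"ty":0.5,"tz":0,"rx":0,"ry":0,"rz":0},{"tx":0,"ty":0,"tz":0,"rx":0,"ry":0,"rz":0}]'

```text
time: 7.5
tool_pos: [566.0, 38.7, 37.8]
tcp_rot: [-3.141, -0.096, 1.128]
contact_force: [-6.9, -14.6, 7.0]
grip_width: 0.5
finger_force: 7.7
```

The push force jumped to about 16 N with no further motion, and the front of the finger is at rail y ≈ 30, so the row is home. I'll back off, lift, and swing to the outer side of the peg.

carry_out --plan '[{"tx":-0.8,"ty":-1.8,"tz":0,"rx":0,"ry":0,"rz":0},{"tx":-2.1,"ty":-4.5,"tz":0,"rx":0,"ry":0,"rz":0},{"tx":-4,"ty":-8.5,"tz":0,"rx":0,"ry":0,"rz":0},{"tx":-4,"ty":-8,"tz":0,"rx":0,"ry":0,"rz":0},{"tx":0,"ty":0,"tz":25,"rx":0,"ry":0,"rz":0},{"tx":0,"ty":0,"tz":30,"rx":0,"ry":0,"rz":0},{"tx":0,"ty":0,"tz":25,"rx":-0.045,"ry":0.022,"rz":0},{"tx":0,"ty":0,"tz":0,"rx":-0.045,"ry":0.021,"rz":0}]'

```text
time: 8.3
tool_pos: [557.9, 16.8, 121.5]
tcp_rot: [3.135, -0.001, 1.126]
contact_force: [0.2, 1.8, -0.4]
grip_width: 0.4
finger_force: 0.0
```

carry_out --plan '[{"tx":-8,"ty":-2,"tz":0,"rx":0,"ry":0,"rz":-0.14},{"tx":-8,"ty":-2,"tz":0,"rx":0,"ry":0,"rz":-0.14},{"tx":-8,"ty":-2,"tz":0,"rx":0,"ry":0,"rz":-0.14},{"tx":-8,"ty":-2,"tz":0,"rx":0,"ry":0,"rz":-0.14},{"tx":-8,"ty":-2,"tz":0,"rx":0,"ry":0,"rz":-0.14},{"tx":-8,"ty":-2,"tz":0,"rx":0,"ry":0,"rz":-0.14},{"tx":-8,"ty":-2,"tz":0,"rx":0,"ry":0,"rz":-0.14},{"tx":-8,"ty":-2,"tz":0,"rx":0,"ry":0,"rz":-0.14},{"tx":-8,"ty":-2,"tz":0,"rx":0,"ry":0,"rz":-0.14},{"tx":-8,"ty":-1,"tz":0,"rx":0,"ry":0,"rz":-0.14},{"tx":-8,"ty":0,"tz":0,"rx":0,"ry":0,"rz":-0.14},{"tx":-4,"ty":0,"tz":0,"rx":0,"ry":0,"rz":-0.03}]'

```text
time: 9.5
tool_pos: [463.1, -1.3, 117.6]
tcp_rot: [-3.142, 0.001, -0.445]
contact_force: [0.1, 0.6, -0.3]
grip_width: 0.7
finger_force: 0.0
```

```bash
python3 - <<'E'
from plant import bot
import cv2,numpy as np
a=bot.capture("top")[160:250,235:370,::-1];b=bot.capture("scene")[150:250,250:410,::-1]
a=cv2.resize(a,None,fx=4,fy=4,interpolation=cv2.INTER_CUBIC);b=cv2.resize(b,(540,338),interpolation=cv2.INTER_CUBIC)
cv2.imwrite("pics/d.png",np.vstack([a[:260],b]))
print({k:np.round(v,3) for k,v in bot.get_obs().items() if k in("tool_pos","tcp_rot","joint_positions","contact_force")})
E
```

```text
{'joint_positions': array([-0.168,  0.359,  1.841,  0.   ,  0.942,  1.843]), 'tool_pos': array([463.501,  -1.22 , 117.751]), 'tcp_rot': array([-3.142,  0.   , -0.44 ]), 'contact_force': array([ 0.046, -0.07 , -0.488])}
```

View pics/d.png

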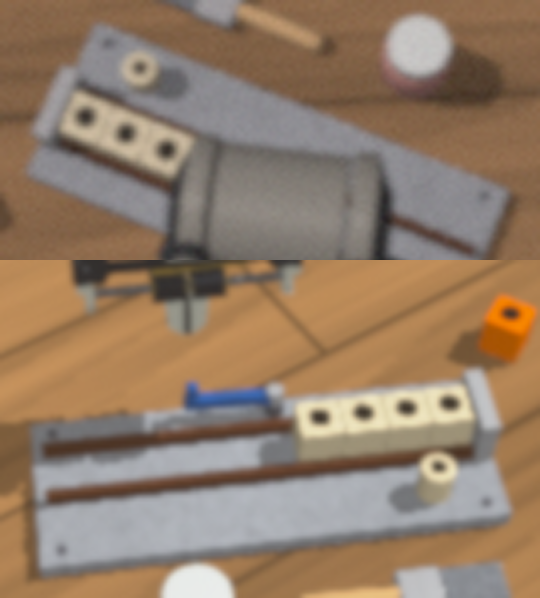

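The row sits against the stop with no gaps, and the finger is outside the blue peg (scene peg at (192,388)). Next, the waypoints for the sweep.

```bash
python3 - <<'E'
from h import *
r=[557.6,19.5,-.443]
def P(a,g=15.5):
    return world(r,[-50+77*np.sin(a)-g*np.cos(a),18-77*np.cos(a)-g*np.sin(a),51])[0]
A=np.r_[0,np.arange(1,21)*.0785]
Q=np.array([P(a) for a in A]);print(Q[0].round(1),Q[-1].round(1));d=np.diff(Q,axis=0)
for a,x in zip(A[1:],d):print(round(a,3),x[:2].round(1))
E
```

```text
[473.1  -5.7  51. ] [583.   10.1  51. ]
0.078 [ 5.1 -3.5]
0.157 [ 5.3 -3.1]
0.236 [ 5.6 -2.7]
0.314 [ 5.8 -2.2]
0.392 [ 5.9 -1.8]
0.471 [ 6.  -1.3]
0.55 [ 6.1 -0.8]
0.628 [ 6.2 -0.3]
0.706 [6.2 0.2]
0.785 [6.1 0.6]
0.864 [6.1 1.1]
0.942 [6.  1.6]
1.02 [5.8 2.1]
1.099 [5.6 2.5]
1.178 [5.4 2.9]
1.256 [5.2 3.4]
1.334 [4.9 3.7]
1.413 [4.6 4.1]
1.492 [4.2 4.5]
1.57 [3.9 4.8]
```

carry_out --plan '[{"tx":0,"ty":0,"tz":-25,"rx":0,"ry":0,"rz":0},{"tx":0,"ty":0,"tz":-25,"rx":0,"ry":0,"rz":0},{"tx":0,"ty":0,"tz":-16,"rx":0,"ry":0,"rz":0},{"tx":0,"ty":0,"tz":0,"rx":0,"ry":0,"rz":0}]'

```text
time: 10.0
tool_pos: [462.9, -1.0, 50.0]
tcp_rot: [3.141, 0.004, -0.44]
contact_force: [0.5, 0.1, 1.2]
grip_width: 0.5
finger_force: 0.0
```

carry_out --plan '[{"tx":3.2,"ty":-1.5,"tz":0,"rx":0,"ry":0,"rz":0},{"tx":3.2,"ty":-1.5,"tz":0,"rx":0,"ry":0,"rz":0},{"tx":3.3,"ty":-1.5,"tz":0,"rx":0,"ry":0,"rz":0},{"tx":5.1,"ty":-3.5,"tz":0,"rx":0,"ry":0,"rz":0.078},{"tx":5.3,"ty":-3.1,"tz":0,"rx":0,"ry":0,"rz":0.079},{"tx":5.6,"ty":-2.7,"tz":0,"rx":0,"ry":0,"rz":0.078},{"tx":5.8,"ty":-2.2,"tz":0,"rx":0,"ry":0,"rz":0.079},{"tx":5.9,"ty":-1.8,"tz":0,"rx":0,"ry":0,"rz":0.078}]'

```text
time: 10.8
tool_pos: [502.1, -19.0, 52.4]
tcp_rot: [-3.142, -0.001, -0.047]
contact_force: [-0.4, 1.0, 0.3]
grip_width: 0.3
finger_force: 0.6
```

```bash
python3 - <<'E'
from plant import bot
import cv2,numpy as np
b=bot.capture("scene")[150:250,250:410,::-1]
cv2.imwrite("pics/e.png",cv2.resize(b,(640,400),interpolation=cv2.INTER_CUBIC))
E
```

```text
(no output)
```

View pics/e.png

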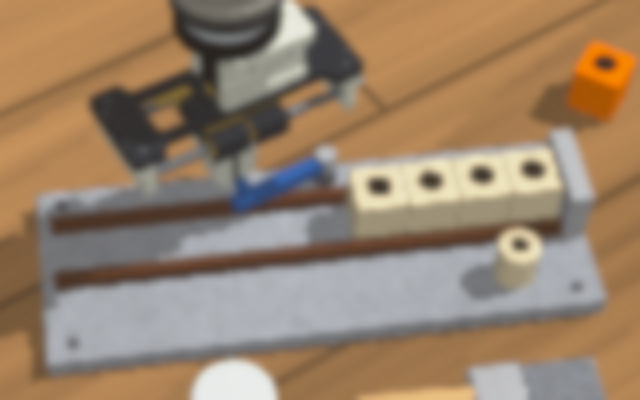

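The finger is on the peg (~(240,195)) and the catch is turning, with the row still home. I'll continue the sweep.

carry_out --plan '[{"tx":6.0,"ty":-1.3,"tz":0,"rx":0,"ry":0,"rz":0.079},{"tx":6.1,"ty":-0.8,"tz":0,"rx":0,"ry":0,"rz":0.078},{"tx":6.2,"ty":-0.3,"tz":0,"rx":0,"ry":0,"rz":0.079},{"tx":6.2,"ty":0.2,"tz":0,"rx":0,"ry":0,"rz":0.078},{"tx":6.1,"ty":0.6,"tz":0,"rx":0,"ry":0,"rz":0.079},{"tx":6.1,"ty":1.1,"tz":0,"rx":0,"ry":0,"rz":0.078},{"tx":6.0,"ty":1.6,"tz":0,"rx":0,"ry":0,"rz":0.079},{"tx":5.8,"ty":2.1,"tz":0,"rx":0,"ry":0,"rz":0.078},{"tx":5.6,"ty":2.5,"tz":0,"rx":0,"ry":0,"rz":0.079},{"tx":5.4,"ty":2.9,"tz":0,"rx":0,"ry":0,"rz":0.078},{"tx":5.2,"ty":3.4,"tz":0,"rx":0,"ry":0,"rz":0.079}]'

```text
time: 11.95
tool_pos: [566.5, -7.0, 52.3]
tcp_rot: [3.141, -0.0, 0.816]
contact_force: [-1.6, -0.4, 1.2]
grip_width: 0.4
finger_force: 0.6
```

carry_out --plan '[{"tx":4.9,"ty":3.7,"tz":0,"rx":0,"ry":0,"rz":0.078},{"tx":4.6,"ty":4.1,"tz":0,"rx":0,"ry":0,"rz":0.079},{"tx":4.2,"ty":4.5,"tz":0,"rx":0,"ry":0,"rz":0.078},{"tx":2.0,"ty":2.4,"tz":0,"rx":0,"ry":0,"rz":0.039},{"tx":0,"ty":0,"tz":0,"rx":0,"ry":0,"rz":0}]'

```text
time: 12.45
tool_pos: [582.4, 7.9, 52.3]
tcp_rot: [3.14, -0.0, 1.087]
contact_force: [0.5, -0.2, 1.7]
grip_width: 0.4
finger_force: 0.0
```

Final approach to the limit in small steps along rail +y.

carry_out --plan '[{"tx":0.4,"ty":0.9,"tz":0,"rx":0,"ry":0,"rz":0.039},{"tx":0.4,"ty":0.9,"tz":0,"rx":0,"ry":0,"rz":0},{"tx":0.4,"ty":0.9,"tz":0,"rx":0,"ry":0,"rz":0},{"tx":0,"ty":0,"tz":0,"rx":0,"ry":0,"rz":0}]'

```text
time: 12.85
tool_pos: [583.1, 10.4, 51.9]
tcp_rot: [3.141, -0.0, 1.126]
contact_force: [-0.7, -0.6, -0.2]
grip_width: 0.6
finger_force: 0.2
```

carry_out --plan '[{"tx":0.4,"ty":0.9,"tz":0,"rx":0,"ry":0,"rz":0},{"tx":0.4,"ty":0.9,"tz":0,"rx":0,"ry":0,"rz":0},{"tx":0,"ty":0,"tz":0,"rx":0,"ry":0,"rz":0}]'

```text
time: 13.15
tool_pos: [583.3, 11.1, 51.8]
tcp_rot: [-3.141, 0.002, 1.127]
contact_force: [-1.9, -5.9, 1.8]
grip_width: 0.8
finger_force: 3.0
```

carry_out --plan '[{"tx":0.4,"ty":0.9,"tz":0,"rx":0,"ry":0,"rz":0},{"tx":0,"ty":0,"tz":0,"rx":0,"ry":0,"rz":0}]'

```text
time: 13.35
tool_pos: [583.4, 11.3, 51.8]
tcp_rot: [-3.141, 0.003, 1.127]
contact_force: [-4.1, -9.4, 2.9]
grip_width: 0.4
finger_force: 4.3
```

carry_out --plan '[{"tx":-0.8,"ty":-1.8,"tz":0,"rx":0,"ry":0,"rz":0},{"tx":-2.1,"ty":-4.5,"tz":0,"rx":0,"ry":0,"rz":0},{"tx":-4.3,"ty":-9,"tz":0,"rx":0,"ry":0,"rz":0},{"tx":-4.3,"ty":-9,"tz":0,"rx":0,"ry":0,"rz":0},{"tx":0,"ty":0,"tz":30,"rx":0,"ry":0,"rz":0},{"tx":0,"ty":0,"tz":40,"rx":0,"ry":0,"rz":0},{"tx":0,"ty":0,"tz":40,"rx":0,"ry":0,"rz":0},{"tx":-20,"ty":-40,"tz":10,"rx":0,"ry":0,"rz":0},{"tx":-20,"ty":-40,"tz":0,"rx":0,"ry":0,"rz":0},{"tx":-20,"ty":-40,"tz":0,"rx":0,"ry":0,"rz":0},{"tx":-20,"ty":-40,"tz":0,"rx":0,"ry":0,"rz":0},{"tx":0,"ty":0,"tz":0,"rx":0,"ry":0,"rz":0}]'

```text
time: 14.55
tool_pos: [490.3, -175.6, 171.9]
tcp_rot: [3.141, 0.001, 1.121]
contact_force: [0.0, 0.9, -0.5]
grip_width: 0.4
finger_force: 0.0
```

```bash
python3 - <<'E'
from plant import bot
import cv2,numpy as np
a=bot.capture("top")[160:250,235:370,::-1];b=bot.capture("scene")[150:250,250:410,::-1]
a=cv2.resize(a,None,fx=4,fy=4,interpolation=cv2.INTER_CUBIC);b=cv2.resize(b,(540,338),interpolation=cv2.INTER_CUBIC)
cv2.imwrite("pics/f.png",np.vstack([a[:260],b]))
E
```

```text
(no output)
```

View pics/f.png

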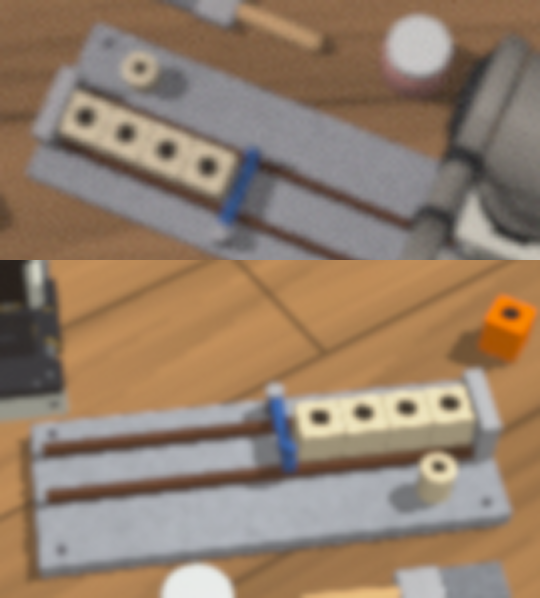

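The row is home with no gaps: the dots run from (86,117) to (207,166). The blue catch stands square across the channel behind it at (240,185), the stub and jar have not moved, and the arm is clear.

```bash
python3 -c "
from plant import bot
print(bot.close_job())"
```

```text
the job is handed in; nothing more can be done
None
```

The job is handed in: all four props are home against the stop with no visible gaps, the blue catch is square across the channel behind them, and it took about 15 s of the 51 s allowed.

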